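# Transfer a row of printed prototypes from the build plate to the inspection rack in order

### The arm

A 6-joint arm with a two-finger parallel gripper is mounted at the origin on the work surface. World frame = base frame: x ahead of the robot, y to its left, z up, the work surface at z = 0. Lengths are in mm, angles in rad, forces in N, time in s.
With the tool pointing down it reaches from about 225 to 725 mm from the base axis. Payload 3.1 kg.
Tool frame: the origin (TCP) lies where the fingers leave the gripper's body, on its centre line; the fingertips stand 73 mm ahead of it and the grasp point (between the pads) lies 54 mm ahead of it; z points along the fingers, x is the direction in which the jaws open and shut, and the axes are right-handed (so a half turn about z gives the same grasp; the last joint's range is limited). The gripper opens to 85 mm and grips with 20 to 120 N. Pads are 22 mm wide; open, the fingers measure 114 mm over their backs; the gripper's body (76 mm by 85 mm) begins 54 mm behind the grasp point. The pads swing forward as they close: fully open they stand 13 mm farther back than shut.
Start: joints at [1.128, 0.048, 0.099, 1.622, 0, 1.443], TCP at [162.561, 499.191, 303.912] pointing down, gripper open.
Joint ranges: [-2.91, 2.91], [-0.99, 1.94], [-1.21, 1.42], [-2.12, 2.29], [-1.49, 1.47], [-3.14, 3.14]. Speed limits (rad/s): [2.79, 2.79, 3.14, 3.14, 3.14, 3.14].

### API

Orientations are given as a 3x3 rotation matrix whose columns are the frame's x, y, z axes.
In Python, from station import r, get_image, camera_info gives the robot as it stands. The module is installed in compiled form; this text tells all that it offers.
- The arm moves only by the tool step_arm, never from a script. Its argument "commands" is a list of rows, each a list of 2 entries, a list of its own where there are three numbers: the shift along the tool's x, y, z in mm, then the turn, a rotation vector about the tool's x, y, z in rad. In form: [[[x, y, z], [rx, ry, rz]], ...]. A call has 1 to 12 rows; each row shifts and turns the commanded pose from where the row before left it, along the tool's axes as they then stand; what a row does not reach is not made up. A row lasts 1/12 s, in which the tool goes at most 41.7 mm and 7.16 degrees, less where a joint would pass 70% of its speed; a pose out of reach is approached as far as the arm can. A call with a gripper value outside its range is refused whole. "claw" is the opening, from -1 (shut) to 1 (fully open), so that 0 is half open, set as the call begins (left out, the last holds). The fingers move at their own pace and stop on an object; "newtons" is the grip in N (left out, the last holds). Time passes only in rows, so rows that do not move let the fingers close. It gives the time, the measured TCP pose, the force and the opening at its end, in the units of the state.
- r.get_state(): the state, without advancing time (a new reading comes with each control period).
- get_image(name): name is "side" or "top" or "wrist"; returns the picture (480x640x3 uint8, red, green, blue); there is no depth.
- camera_info(name): a dict with "fx", "fy", "cx", "cy" (pixels), "k1" (the pictures are not rectified: a ray, as slopes to the right and down, at radius r is drawn at 1 + k1 r^2 times it, then the intrinsics apply), "position" and "attitude" of the camera in the world. Camera axes: x right, y down, z forward; pixel columns grow to the right and rows downward; lengths in mm; the calibration is good to about 2 mm. A picture is of the moment at which its call begins: read the wrist's pose just before it. camera_info takes no time and is no camera call; for the wrist camera it gives the pose at the moment of the call.
- r.finish_job(): hands the job in, once; it reports no verdict.
The state is a dict: "t": time; "qpos": joint angles; "joint_vel": joint speeds; "joint_efforts": joint torques, N m; "position": TCP position; "orientation": TCP orientation; "wrist_force": force on the tool from outside, world axes, zero at the start; "moment": the same for the moment, N m; "width": finger opening in mm.
Only numpy, scipy, OpenCV 4.12 (cv2) and the standard library are available. Lean on these libraries where they do the work, as an engineer would, in place of code of your own. Each camera call takes 0.05 s, during which the arm holds its last target.

### The job

Move the four grey printed columns that stand in a row on the brass-coloured tiles of the black build plate into the four cells of the plywood rack, one upright in each cell, standing flat on the cell's floor, and topple none on the way. Keep their order: the one that stands nearest the robot goes into the cell next to the rack's end block with the ball-topped pin, the second nearest into the next cell, and so on to the farthest one at the bare end (the pin may be at either end of the rack). Leave all four released and at rest.

Things in the scene. Friction and masses are not known exactly. Their poses are not given: they have to be found in the camera images.
- sleeve_center (a point): Grey printed sleeve: plain round column, 32 mm diameter, 72 mm tall (the tallest), dark bore 22 mm wide on top. This point is its centre, half-way up; z is up along its axis. It stands loose and upright on its own print tile, about 50 g.
- post_center (a point): Grey printed square post, 28 x 28 mm, 62 mm tall; x and y are square to its sides. This point is its centre, half-way up; z is up along its axis. It stands loose and upright on its own print tile, about 50 g.
- hex_center (a point): Grey printed hexagonal standoff, 30 mm across flats, 56 mm tall (the shortest); one pair of flats faces +y and -y. This point is its centre, half-way up; z is up along its axis. It stands loose and upright on its own print tile, about 50 g.
- bush_center (a point): Grey printed stepped bushing: round foot 38 mm diameter and 22 mm tall, with a round neck 24 mm diameter above it up to 66 mm. Grasp it by the neck, 33 to 55 mm above its underside. This point is its centre, half-way up; z is up along its axis. It stands loose and upright on its own print tile, about 50 g.
- tile_sleeve: Fixed flat brass-coloured print tile, 52 x 52 x 3 mm, on which the sleeve stands at the start. Origin: centre of its underside, 6 mm above the table (the tile's top is at 9 mm). Its x axis runs along the row of four tiles (60 mm apart), pointing away from the robot. Tiles lie along the middle of a fixed black build plate, 270 x 190 x 6 mm; a few small low prints lie 75 mm or so to the sides of the row.
- tile_post: Fixed flat brass-coloured print tile, 52 x 52 x 3 mm, on which the square post stands at the start. Origin: centre of its underside, 6 mm above the table (the tile's top is at 9 mm). Its x axis runs along the row of four tiles (60 mm apart), pointing away from the robot. Tiles lie along the middle of a fixed black build plate, 270 x 190 x 6 mm; a few small low prints lie 75 mm or so to the sides of the row.
- tile_hex: Fixed flat brass-coloured print tile, 52 x 52 x 3 mm, on which the hexagonal standoff stands at the start. Origin: centre of its underside, 6 mm above the table (the tile's top is at 9 mm). Its x axis runs along the row of four tiles (60 mm apart), pointing away from the robot. Tiles lie along the middle of a fixed black build plate, 270 x 190 x 6 mm; a few small low prints lie 75 mm or so to the sides of the row.
- tile_bush: Fixed flat brass-coloured print tile, 52 x 52 x 3 mm, on which the stepped bushing stands at the start. Origin: centre of its underside, 6 mm above the table (the tile's top is at 9 mm). Its x axis runs along the row of four tiles (60 mm apart), pointing away from the robot. Tiles lie along the middle of a fixed black build plate, 270 x 190 x 6 mm; a few small low prints lie 75 mm or so to the sides of the row.
- rack: Fixed plywood rack, 244 x 64 mm (without its end blocks), with four open square cells in one row. Origin: centre of its underside, on the table. x runs along the row and points away from the robot. Cell centres at x = -90, -30, +30 and +90 mm, y = 0. Cell floor 8 mm above the table; each cell is 56 x 56 mm inside, its lips 4 mm thick and 6 mm high (top at 14 mm).
- marker: Fixed end block of the rack, 36 x 64 x 14 mm, that carries a dark steel pin with a 26 mm ball on top (53 mm high in all). It stands at either end of the rack, 140 mm from the rack's origin along the row, 50 mm from the centre of the nearest cell; the block at the other end is the same but bare. Origin: centre of its underside.
There are look-alikes about, which are no part of the job. What is shaped like the part that bears sleeve_center but green is not meant. Leave any purple look-alike of the part that bears hex_center alone.

How it is judged:
By the outcome, as a careful person would: the job done as asked, in the order asked, and still so for the second after the job is handed in, with the robot touching nothing.
It also fails if it takes over 106 s, if anything falls off the work surface, if the arm or the gripper's body presses on something with over 40 N, if the wrist force passes 120 N, or if a joint passes its speed limit or range.

## Working session

There is one attempt and no reset: what is moved stays moved. The work goes in short steps, Python scripts to look and compute and a tool call to move; the robot and the scene stay as the last step left them, time stands still between calls to the robot, and variables do not carry over. Pictures are saved under pics/ and viewed, and the job is handed in when it is done.

Besides the shell and the picture viewer there is one more tool, called after "Emit:" in YAML: its name, and indented under it one key for each argument. step_arm: Moves the arm, as the interface text tells. Its arguments: {"type":"object","properties":{"commands":{"type":"array"},"claw":{"type":"number"},"newtons":{"type":"number"}},"required":["commands"]}

```bash
mkdir -p pics; python3 - <<'E'
from station import r,get_image,camera_info
import cv2
s=r.get_state();print({k:s[k] for k in('t','position','orientation','width')})
for n in('top','side','wrist'):
    print(n,camera_info(n)); cv2.imwrite(f'pics/{n}0.png',get_image(n)[:,:,::-1])
E
```

```text
{'t': 0.0, 'position': array([162.38850275, 498.79938058, 302.71838043]), 'orientation': array([[ 3.09661803e-01,  9.50846222e-01, -1.01457041e-03],
       [ 9.50843933e-01, -3.09663309e-01, -2.10941968e-03],
       [-2.31990896e-03, -3.11491421e-04, -9.99997260e-01]]), 'width': 85.90904802866771}
top {'fx': 574.9954504448647, 'fy': 574.9954504448647, 'cx': 323.31846181382764, 'cy': 236.7015326984892, 'k1': -0.07194080773968524, 'position': array([ 414.10379712,  -23.81529562, 1055.53494093]), 'attitude': array([[-0.00462492, -0.98912918,  0.14697642],
       [-0.99955817,  0.00888821,  0.0283631 ],
       [-0.02936113, -0.1467803 , -0.98873326]])}
side {'fx': 484.35327498235074, 'fy': 484.35327498235074, 'cx': 324.27009028987845, 'cy': 254.968723975688, 'k1': 0.016963916999490916, 'position': array([297.58280809, 454.87799577, 564.25747324]), 'attitude': array([[-0.88373511, -0.3124544 ,  0.34840279],
       [-0.46787499,  0.60620916, -0.64312009],
       [-0.01025926, -0.73135676, -0.68191792]])}
wrist {'fx': 333.16313920922147, 'fy': 333.16313920922147, 'cx': 318.9523290542535, 'cy': 242.8943892795245, 'k1': -0.04767511167123035, 'position': array([ 85.43610489, 522.80620989, 373.22791241]), 'attitude': array([[ 0.30934248,  0.90305686,  0.2979858 ],
       [ 0.95094647, -0.29282719, -0.09976495],
       [-0.00283508,  0.31423008, -0.94934262]])}
```

View pics/top0.png

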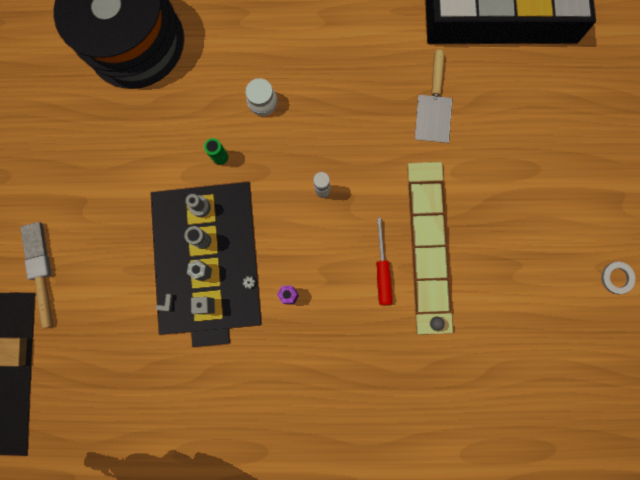

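View pics/side0.png

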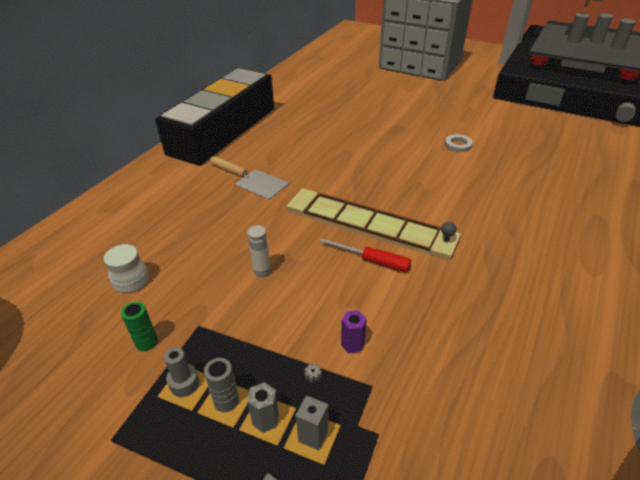

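```bash
cat > h.py <<'E'
import numpy as np,cv2
from station import r,get_image,camera_info
def ray(ci,u,v):
    x=(u-ci['cx'])/ci['fx'];y=(v-ci['cy'])/ci['fy'];a,b=x,y
    for _ in range(20):
        f=1+ci['k1']*(a*a+b*b);a,b=x/f,y/f
    return np.array(ci['position']),np.array(ci['attitude'])@np.array([a,b,1.])
def onz(ci,u,v,z):
    p,d=ray(ci,u,v);return (p+d*(z-p[2])/d[2])[:2]
def proj(ci,P):
    c=np.array(ci['attitude']).T@(np.array(P,float)-ci['position']);a,b=c[0]/c[2],c[1]/c[2];f=1+ci['k1']*(a*a+b*b)
    return np.array([a*f*ci['fx']+ci['cx'],b*f*ci['fy']+ci['cy']])
E
python3 - <<'E'
import cv2,numpy as np
a=cv2.imread('pics/top0.png')
def crop(n,im,x0,y0,x1,y1,k):
    cv2.imwrite(f'pics/{n}.png',cv2.resize(im[y0:y1,x0:x1],None,fx=k,fy=k,interpolation=cv2.INTER_CUBIC))
crop('c_top',a,150,180,270,345,4.8 and 3.6)
crop('c_rack',a,400,155,460,340,3.2)
s=cv2.imread('pics/side0.png');crop('c_side',s,110,320,385,480,2.8)
E
```

```text
(no output)
```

View pics/c_top.png

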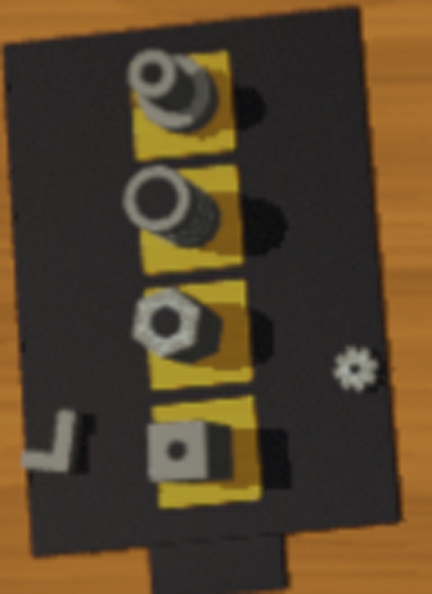

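View pics/c_rack.png

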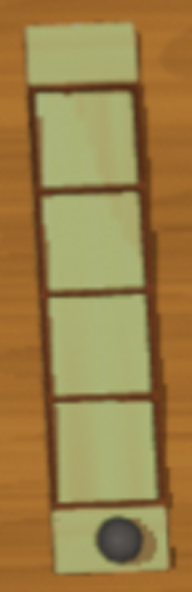

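View pics/c_side.png

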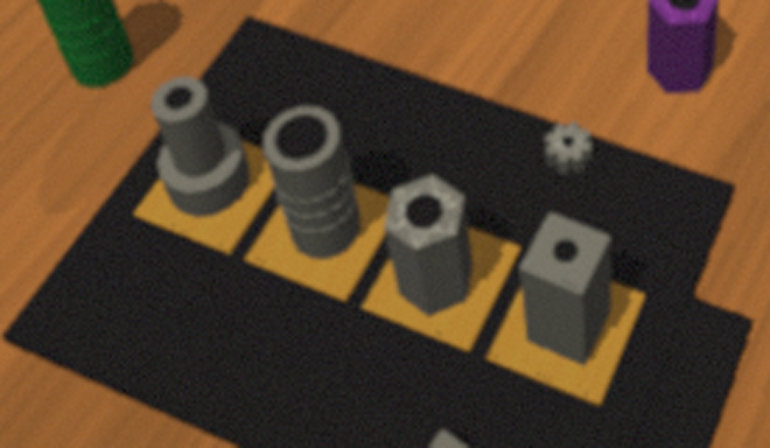

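View pics/wrist0.png

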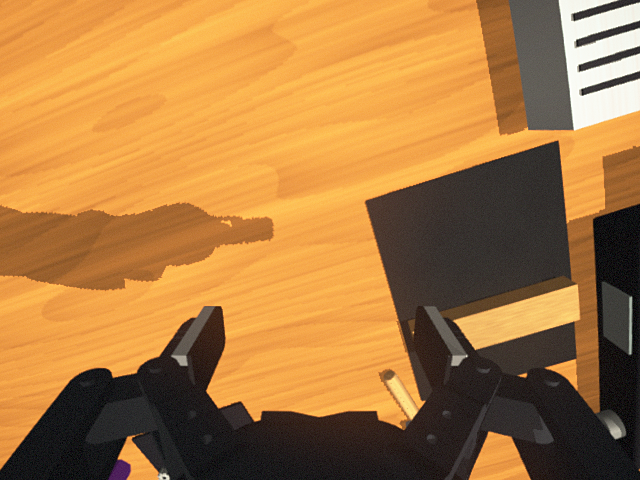

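```bash
python3 - <<'E'
from h import *
T=camera_info('top');S=camera_info('side')
tp=dict(post=(178,450,312.1,409.3,71),hex=(167,322,261.8,395.4,65),sleeve=(157,199,218.2,369.3,81),bush=(153,73,174.3,355,75))
P={}
for n,(a,b,c,d,z) in tp.items():
    P[n]=onz(T,150+a/3.6,180+b/3.6,z);print(n,P[n],onz(S,c,d,z))
v=P['bush']-P['post'];print('row',v,np.linalg.norm(v),np.arctan2(v[1],v[0]))
# tiles mask top
im=cv2.imread('pics/top0.png');hsv=cv2.cvtColor(im,cv2.COLOR_BGR2HSV)
# tile corners read from crop (right edge visible): TR,BR,BL ...
for n,c in dict(post=[(255,396),(261,499),(160,507)],hex=[(244,281),(252,381),(153,390)],sleeve=[(236,166),(243,266),(146,275)],bush=[(228,51),(236,151),(137,161)]).items():
    q=[onz(T,150+a/3.6,180+b/3.6,9) for a,b in c];print('tile',n,(q[0]+q[2])/2,np.linalg.norm(q[0]-q[1]),np.linalg.norm(q[2]-q[1]))
# rack: top lips outer corners (14mm)
q=[onz(T,400+a/3.2,155+b/3.2,14) for a,b in [(25,26),(135,23),(168,570),(54,573)]]
print('rack',np.mean(q,0),q)
for i,c in enumerate([[(35,92),(133,92),(139,186),(42,190)],[(43,195),(140,192),(145,289),(48,293)],[(49,298),(146,295),(151,391),(55,395)],[(56,403),(153,400),(158,497),(61,501)]]):
    print('cell',i,np.mean([onz(T,400+a/3.2,155+b/3.2,12) for a,b in c],0))
E
```

```text
post [443.61272555 218.12411308] [443.88474657 218.27751275]
hex [505.55881365 226.52074657] [505.58867413 226.91785396]
sleeve [563.48417602 228.97661364] [563.01448925 229.1374344 ]
bush [626.74996998 234.38344122] [626.14667407 234.45453532]
row [183.13724442  16.25932814] 183.85759719451497 0.0885500320275294
tile post [444.73268025 218.14391101] 52.142702018705236 51.7688998448387
tile hex [503.77348599 224.12634637] 51.49745462516528 51.16644641414054
tile sleeve [563.21694231 229.50915446] 52.29253339058651 50.53976134591213
tile bush [623.41590356 235.60537859] 53.29031661758942 52.04649866624356
rack [ 549.50617302 -188.16424793] [array([ 706.19266112, -152.17477986]), array([ 707.38923174, -216.30722576]), array([ 392.77113439, -223.92474228]), array([ 391.67166482, -160.25024382])]
cell 0 [ 638.55251594 -186.46594993]
cell 1 [ 578.70707131 -188.41588917]
cell 2 [ 519.70983493 -190.1273531 ]
cell 3 [ 459.92283155 -192.13323759]
```

Top view, nearest to farthest: post (199,305), hex (196,269), sleeve (194,235), bush (192,200). The ball pin (437,323) is at the near end of the rack, so the cells run near to far in that same order.
Things that could be mistaken for a target: green sleeve (215,150), purple hex (287,295), white bottle (321,185). The grey low prints are at (165,303) and (249,282). I chose only the grey columns on brass tiles, and the close crop confirms them.

Emit:
step_arm:
  commands:
    - [[0,0,0],[0,0,-0.1]]
    - [[0,0,0],[0,0,-0.1]]
    - [[0,0,0],[0,0,-0.11]]
    - [[0,0,0],[0,0,-0.1]]
  claw: 1
  newtons: 30

```text
t: 0.48
position: [162.5, 499.0, 303.4]
orientation: [[-0.1, 0.995, -0.0], [0.995, 0.1, -0.001], [-0.001, -0.001, -1.0]]
wrist_force: [-0.4, 0.0, 0.1]
width: 85.1
```

Emit:
step_arm:
  commands:
    - [[-28,23,4],[0,0,0]]
    - [[-28,23,4],[0,0,0]]
    - [[-28,23,4],[0,0,0]]
    - [[-28,23,4],[0,0,0]]
    - [[-28,23,4],[0,0,0]]
    - [[-28,23,4],[0,0,0]]
    - [[-28,23,4],[0,0,0]]
    - [[-28,23,4],[0,0,0]]
    - [[-28,23,4],[0,0,0]]
    - [[-28,23,4],[0,0,0]]
    - [[-27,23,4],[0,0,0]]
    - [[0,0,0],[0,0,0]]

```text
t: 1.48
position: [446.9, 213.3, 258.2]
orientation: [[-0.088, 0.996, 0.0], [0.996, 0.088, -0.003], [-0.003, 0.0, -1.0]]
wrist_force: [-0.0, 1.1, 0.3]
width: 85.4
```

```bash
python3 - <<'E'
from h import *
c=camera_info('wrist');im=get_image('wrist');s=r.get_state()
print(s['t'],s['position'],s['orientation'],s['qpos'])
import pickle;pickle.dump(c,open('w1.pkl','wb'))
cv2.imwrite('pics/w1.png',im[:,:,::-1])
E
```

```text
1.5333 [444.98798525 215.19338354 258.58898959] [[-8.96169489e-02  9.95974748e-01 -1.76204136e-03]
 [ 9.95975883e-01  8.96151397e-02 -1.08037867e-03]
 [-9.18124292e-04 -1.85177094e-03 -9.99997864e-01]] [ 3.14912894e-01 -3.58649821e-02 -7.50587738e-02  1.53361256e+00
 -4.81485796e-04  2.25176851e-01]
```

View pics/w1.png

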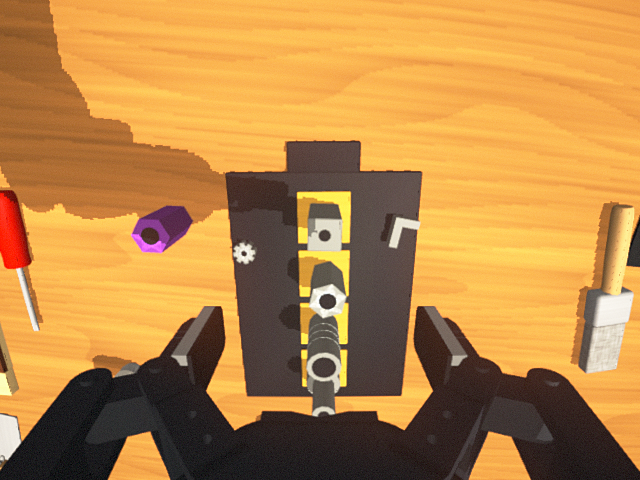

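```bash
python3 - <<'E'
from h import *
import pickle
c=pickle.load(open('w1.pkl','rb'))
im=cv2.imread('pics/w1.png')
cv2.imwrite('pics/w1c.png',cv2.resize(im[180:330,270:380],None,fx=4,fy=4,interpolation=cv2.INTER_CUBIC))
for n,u,v,z in [('post',325,236,71),('hex',328,301,65),('sleeve',323,367,81)]: print(n,onz(c,u,v,z))
E
```

```text
post [444.88871397 216.14427324]
hex [506.4317353 224.7207296]
sleeve [564.69254119 225.57150467]
```

View pics/w1c.png

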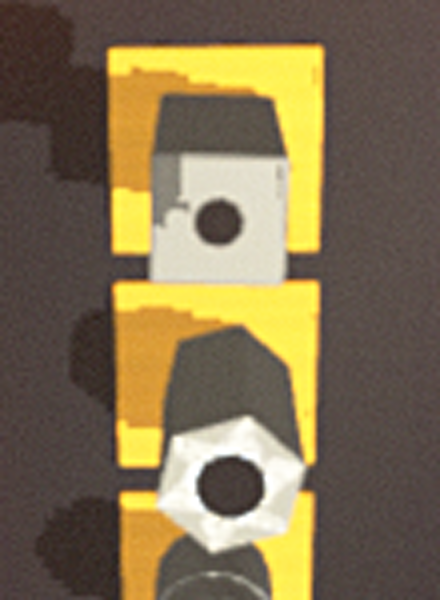

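The post is square to the tool to within about 0.02 rad, and the hex is turned about 15°. Now descending on the post.

Emit:
step_arm:
  commands:
    - [[2.5,-1,30],[0,0,0]]
    - [[0,0,35],[0,0,0]]
    - [[0,0,35],[0,0,0]]
    - [[0,0,30],[0,0,0]]
    - [[0,0,15],[0,0,0]]
    - [[0,0,10],[0,0,0]]
    - [[0,0,0],[0,0,0]]
    - [[0,0,0],[0,0,0]]

```text
t: 2.2
position: [442.0, 220.6, 105.2]
orientation: [[-0.096, 0.995, -0.0], [0.995, 0.096, 0.0], [0.0, -0.0, -1.0]]
wrist_force: [1.4, -0.7, -0.1]
width: 85.6
```

Emit:
step_arm:
  commands:
    - [[0,0,0],[0,0,0]]
    - [[0,0,0],[0,0,0]]
    - [[0,0,0],[0,0,0]]
    - [[0,0,0],[0,0,0]]
    - [[0,0,0],[0,0,0]]
    - [[0,0,0],[0,0,0]]
    - [[0,0,0],[0,0,0]]
    - [[0,0,0],[0,0,0]]
  claw: -1
  newtons: 30

```text
t: 2.87
position: [443.1, 220.2, 105.9]
orientation: [[-0.095, 0.995, 0.002], [0.995, 0.095, 0.001], [0.0, 0.002, -1.0]]
wrist_force: [-0.4, -0.5, 5.2]
width: 28.0
```

Emit:
step_arm:
  commands:
    - [[0,0,-10],[0,0,0]]
    - [[0,0,-25],[0,0,0]]
    - [[0,0,-30],[0,0,0]]
    - [[0,0,-30],[0,0,0]]
    - [[0,0,-15],[0,0,0.067]]
    - [[0,0,0],[0,0,0]]

```text
t: 3.37
position: [444.3, 220.7, 219.7]
orientation: [[-0.027, 1.0, 0.007], [1.0, 0.027, 0.003], [0.002, 0.007, -1.0]]
wrist_force: [0.9, 0.1, -0.2]
width: 27.8
```

Emit:
step_arm:
  commands:
    - [[-20,0,0],[0,0,0]]
    - [[-35,0,0],[0,0,0]]
    - [[-40,0,0],[0,0,0]]
    - [[-40,0.5,0],[0,0,0]]
    - [[-40,1,0],[0,0,0]]
    - [[-40,1,0],[0,0,0]]
    - [[-40,1,0],[0,0,0]]
    - [[-40,1,0],[0,0,0]]
    - [[-40,0,0],[0,0,0]]
    - [[-40,0,0],[0,0,0]]
    - [[-27,0,0],[0,0,0]]
    - [[-10,0,0],[0,0,0]]

```text
t: 4.37
position: [457.4, -195.1, 212.9]
orientation: [[-0.025, 1.0, -0.003], [1.0, 0.025, 0.0], [0.0, -0.003, -1.0]]
wrist_force: [0.3, 0.4, -1.5]
width: 27.8
```

```bash
python3 - <<'E'
from h import *
import pickle
# hex yaw
c=pickle.load(open('w1.pkl','rb'))
v=[(248,416),(305,468),(280,533),(213,550),(160,505),(183,435)]
p=np.array([onz(c,270+a/4,180+b/4,65) for a,b in v]);m=p.mean(0);print(m)
ang=[np.arctan2(*(q-m)[::-1]) for q in p];print(np.degrees(ang),np.degrees(ang)%60,[np.linalg.norm(q-m) for q in p])
im=get_image('top');s=r.get_state();print(s['t'],s['position'],s['orientation'][:,0])
cv2.imwrite('pics/t2.png',im[:,:,::-1])
im=get_image('side');cv2.imwrite('pics/s2.png',im[:,:,::-1])
for k in range(3):
  s=r.get_state();print(s['position'],s['width'],s['wrist_force'])
E
```

```text
[506.73875994 224.63703462]
[ 173.54715669  109.87336777   47.51934462   -8.70479     -67.50531271
 -133.8478311 ] [53.54715669 49.87336777 47.51934462 51.29521    52.49468729 46.1521689 ] [np.float64(17.214376686968663), np.float64(16.722477399227163), np.float64(16.29400927303181), np.float64(16.895258779358358), np.float64(16.642307449488737), np.float64(16.28588682390463)]
4.4167 [ 457.56793078 -194.91417113  213.00613626] [-2.45549518e-02  9.99698482e-01 -1.25003038e-06]
[ 457.59181581 -192.7276901   213.21770237] 27.765894412827556 [-0.51642028  0.77570944 -1.09973244]
[ 457.59181581 -192.7276901   213.21770237] 27.765894412827556 [-0.51642028  0.77570944 -1.09973244]
[ 457.59181581 -192.7276901   213.21770237] 27.765894412827556 [-0.51642028  0.77570944 -1.09973244]
```

View pics/s2.png

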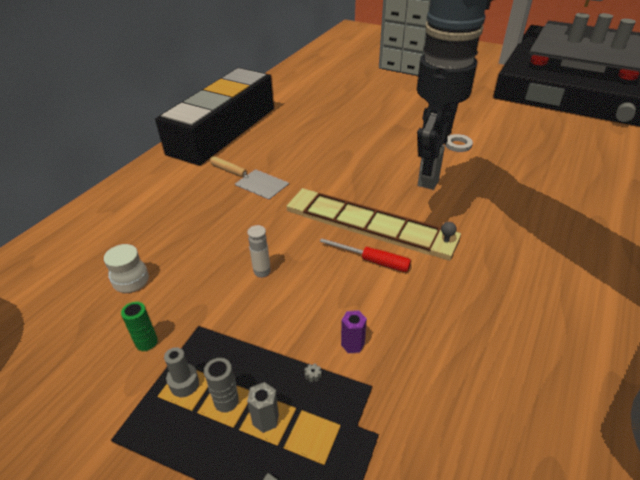

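Emit:
step_arm:
  commands:
    - [[1.5,2,10],[0,0,0]]
    - [[0,0,28],[0,0,0]]
    - [[0,0,28],[0,0,0]]
    - [[0,0,20],[0,0,0]]
    - [[0,0,10],[0,0,0]]
    - [[0,0,6],[0,0,0]]
    - [[0,0,0],[0,0,0]]
    - [[0,0,0],[0,0,0]]

```text
t: 5.13
position: [460.9, -189.6, 113.5]
orientation: [[-0.03, 1.0, 0.001], [1.0, 0.03, -0.0], [-0.0, 0.001, -1.0]]
wrist_force: [-0.9, -0.5, 0.6]
width: 27.7
```

```bash
python3 - <<'E'
from h import *
cv2.imwrite('pics/s3.png',cv2.resize(get_image('side')[150:280,380:500,::-1],None,fx=4,fy=4));cv2.imwrite('pics/w3.png',get_image('wrist')[:,:,::-1])
s=r.get_state();print(s['t'],s['position'],s['wrist_force'])
E
```

```text
5.2333 [ 461.56994731 -190.39090213  114.66076463] [-0.12023441  0.24023723  0.05266174]
```

View pics/s3.png

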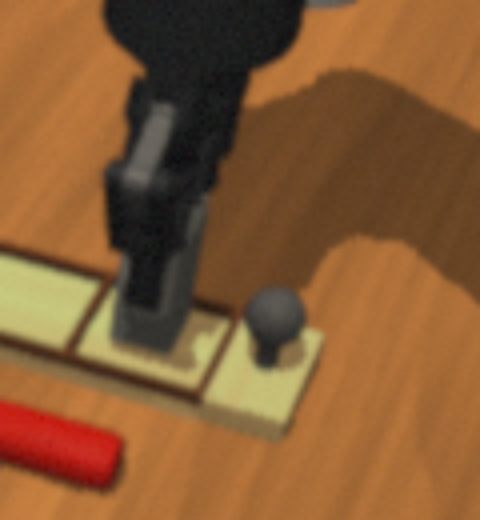

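View pics/w3.png

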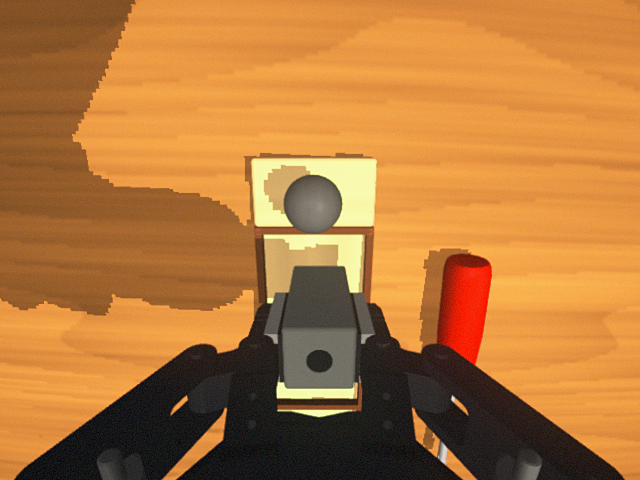

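Emit:
step_arm:
  commands:
    - [[0,-1,4],[0,0,0]]
    - [[0,0,2],[0,0,0]]
    - [[0,0,0],[0,0,0]]
    - [[0,0,0],[0,0,0]]

```text
t: 5.57
position: [459.4, -190.3, 107.0]
orientation: [[-0.028, 1.0, -0.0], [1.0, 0.028, 0.0], [0.0, -0.0, -1.0]]
wrist_force: [0.4, 0.3, -1.0]
width: 28.0
```

Emit:
step_arm:
  commands:
    - [[0,0,1.5],[0,0,0]]
    - [[0,0,0],[0,0,0]]
    - [[0,0,0],[0,0,0]]

```text
t: 5.82
position: [459.4, -190.2, 105.3]
orientation: [[-0.028, 1.0, -0.0], [1.0, 0.028, 0.0], [0.0, -0.0, -1.0]]
wrist_force: [0.3, -0.0, 0.2]
width: 27.8
```

Emit:
step_arm:
  commands:
    - [[0,0,1],[0,0,0]]
    - [[0,0,0],[0,0,0]]
    - [[0,0,0],[0,0,0]]

```text
t: 6.07
position: [459.6, -190.3, 104.9]
orientation: [[-0.028, 1.0, 0.0], [1.0, 0.028, -0.0], [-0.0, 0.0, -1.0]]
wrist_force: [0.5, 0.4, 2.7]
width: 27.9
```

Contact on the floor (2.7 N). Releasing and rising.

Emit:
step_arm:
  commands:
    - [[0,0,0],[0,0,0]]
    - [[0,0,0],[0,0,0]]
    - [[0,0,0],[0,0,0]]
    - [[0,0,0],[0,0,0]]
    - [[0,0,0],[0,0,0]]
    - [[0,0,0],[0,0,0]]
  claw: 1

```text
t: 6.57
position: [459.4, -190.1, 104.3]
orientation: [[-0.028, 1.0, -0.0], [1.0, 0.028, 0.0], [0.0, -0.0, -1.0]]
wrist_force: [1.1, -0.1, -0.5]
width: 85.3
```

Emit:
step_arm:
  commands:
    - [[0,0,-15],[0,0,0]]
    - [[0,0,-30],[0,0,0]]
    - [[0,0,-35],[0,0,0]]
    - [[0,0,-30],[0,0,0]]
    - [[0,0,0],[0,0,0]]

```text
t: 6.98
position: [462.4, -191.9, 222.0]
orientation: [[-0.028, 1.0, 0.011], [1.0, 0.028, -0.006], [-0.007, 0.011, -1.0]]
wrist_force: [1.5, -0.5, 0.5]
width: 85.3
```

```bash
python3 - <<'E'
from h import *
cv2.imwrite('pics/w4.png',get_image('wrist')[:,:,::-1])
s=r.get_state();print(s['t'],s['position'],s['wrist_force'],s['width'],s['orientation'][:,0])
E
```

```text
7.0333 [ 461.65803206 -191.44129697  219.14859445] [ 0.24079282  0.24840472 -0.39649893] 85.34080867476334 [-0.02818709  0.99959071 -0.00488781]
```

View pics/w4.png

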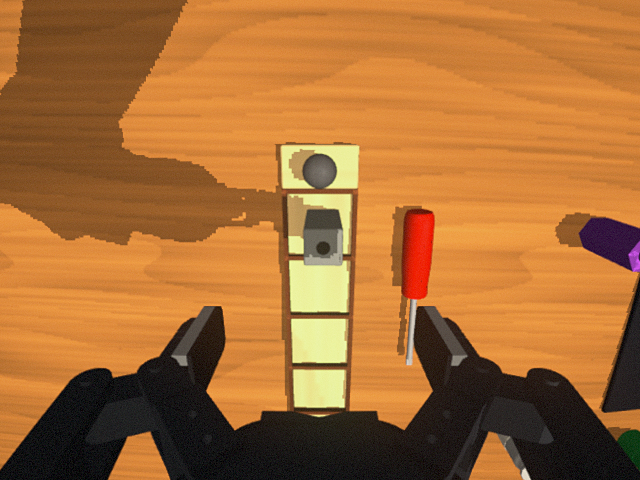

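The post stands in the near cell at (323,240). Next the hex.

Emit:
step_arm:
  commands:
    - [[20,4,0],[0,0,0]]
    - [[35,5,0],[0,0,0]]
    - [[39,5,0],[0,0,0]]
    - [[39,5,0],[0,0,0]]
    - [[39,5,0],[0,0,0]]
    - [[39,5,0],[0,0,0]]
    - [[39,5,0],[0,0,0]]
    - [[39,5,0],[0,0,0]]
    - [[39,5,0],[0,0,0]]
    - [[39,5,0],[0,0,0]]
    - [[33,5,0],[0,0,0]]
    - [[15,4,0],[0,0,0]]

```text
t: 8.03
position: [504.7, 230.2, 212.7]
orientation: [[-0.032, 0.999, -0.002], [0.999, 0.032, 0.001], [0.001, -0.002, -1.0]]
wrist_force: [-0.4, -0.1, -1.4]
width: 85.3
```

Emit:
step_arm:
  commands:
    - [[0,0,10],[0,0,0.1]]
    - [[0,0,10],[0,0,0.1]]
    - [[0,0,0],[0,0,0]]
    - [[0,0,0],[0,0,0]]
    - [[0,0,0],[0,0,0]]

```text
t: 8.45
position: [505.5, 226.0, 194.0]
orientation: [[0.169, 0.986, -0.001], [0.986, -0.169, -0.0], [-0.0, -0.001, -1.0]]
wrist_force: [0.0, -1.2, 0.8]
width: 85.4
```

```bash
python3 - <<'E'
from h import *
import pickle
c=camera_info('wrist');pickle.dump(c,open('w5.pkl','wb'))
im=get_image('wrist')[:,:,::-1];cv2.imwrite('pics/w5.png',im);cv2.imwrite('pics/w5c.png',cv2.resize(im[130:330,240:400],None,fx=3,fy=3))
s=r.get_state();print(s['t'],s['position'],s['wrist_force'],s['width'],s['orientation'][:,0])
E
```

```text
8.5 [505.79031168 226.04294832 194.53787625] [-0.96908719  0.57841605  0.8222647 ] 85.13925221951104 [1.69788922e-01 9.85480451e-01 4.95930857e-05]
```

View pics/w5.png

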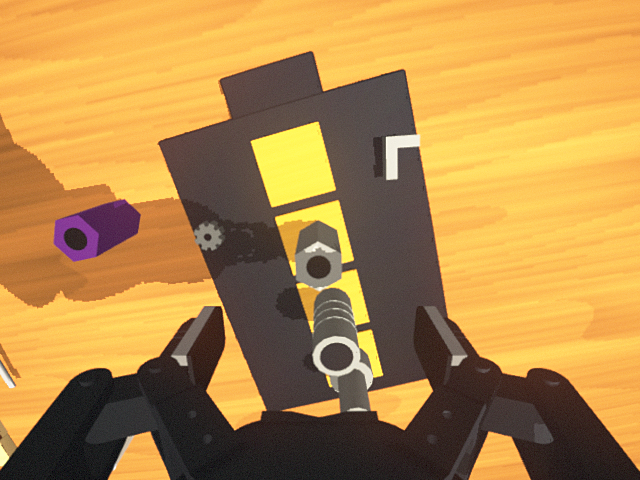

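View pics/w5c.png

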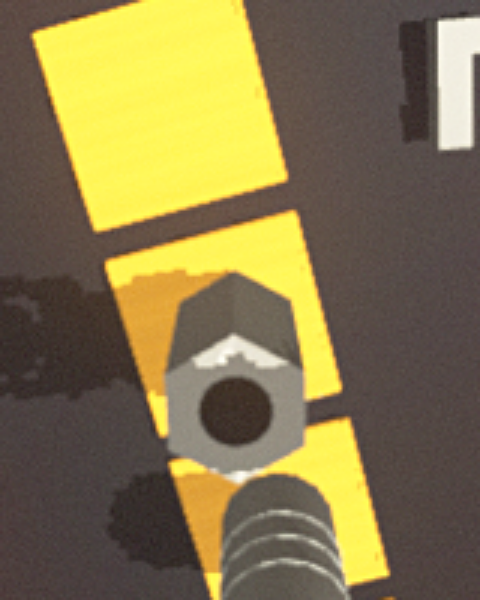

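Hex flats are now square to the jaws, with the bore at (319,267), on the tool's centre line. Descending.

Emit:
step_arm:
  commands:
    - [[0,0,20],[0,0,0]]
    - [[0,0,30],[0,0,0]]
    - [[0,0,25],[0,0,0]]
    - [[0,0,12],[0,0,0]]
    - [[0,0,6],[0,0,0]]
    - [[0,0,0],[0,0,0]]
    - [[0,0,0],[0,0,0]]

```text
t: 9.08
position: [506.5, 226.4, 102.6]
orientation: [[0.171, 0.985, 0.002], [0.985, -0.171, 0.001], [0.001, 0.002, -1.0]]
wrist_force: [-0.2, -0.3, 0.5]
width: 85.2
```

Emit:
step_arm:
  commands:
    - [[0,0,0],[0,0,0]]
    - [[0,0,0],[0,0,0]]
    - [[0,0,0],[0,0,0]]
    - [[0,0,0],[0,0,0]]
    - [[0,0,0],[0,0,0]]
    - [[0,0,0],[0,0,0]]
    - [[0,0,0],[0,0,0]]
    - [[0,0,0],[0,0,0]]
  claw: -1
  newtons: 30

```text
t: 9.75
position: [506.3, 226.5, 102.3]
orientation: [[0.171, 0.985, 0.002], [0.985, -0.171, 0.0], [0.001, 0.001, -1.0]]
wrist_force: [-0.2, 0.2, 4.2]
width: 29.4
```

Emit:
step_arm:
  commands:
    - [[0,0,-10],[0,0,0]]
    - [[0,0,-25],[0,0,0]]
    - [[0,0,-30],[0,0,0]]
    - [[0,0,-30],[0,0,-0.1]]
    - [[0,0,-15],[0,0,-0.1]]
    - [[0,0,0],[0,0,0]]

```text
t: 10.25
position: [507.8, 227.0, 216.8]
orientation: [[-0.03, 1.0, 0.008], [1.0, 0.03, 0.003], [0.002, 0.008, -1.0]]
wrist_force: [0.7, 0.3, -0.8]
width: 29.6
```

Emit:
step_arm:
  commands:
    - [[-20,0,0],[0,0,0]]
    - [[-35,0,0],[0,0,0]]
    - [[-40,0,0],[0,0,0]]
    - [[-40,0,0],[0,0,0]]
    - [[-40,0,0],[0,0,0]]
    - [[-40,1,0],[0,0,0]]
    - [[-40,0,0],[0,0,0]]
    - [[-40,0,0],[0,0,0]]
    - [[-40,0,0],[0,0,0]]
    - [[-40,0,0],[0,0,0]]
    - [[-29,0,0],[0,0,0]]
    - [[-12,0,0],[0,0,0]]

```text
t: 11.25
position: [517.4, -193.2, 209.6]
orientation: [[-0.022, 1.0, -0.003], [1.0, 0.022, -0.0], [-0.0, -0.003, -1.0]]
wrist_force: [-1.1, 0.8, 0.4]
width: 29.7
```

Emit:
step_arm:
  commands:
    - [[0,0,0],[0,0,0]]
    - [[0,0,0],[0,0,0]]
    - [[0,0,0],[0,0,0]]

```text
t: 11.5
position: [518.1, -188.1, 210.6]
orientation: [[-0.029, 1.0, -0.002], [1.0, 0.029, 0.002], [0.002, -0.002, -1.0]]
wrist_force: [0.1, 0.5, -0.4]
width: 29.8
```

Emit:
step_arm:
  commands:
    - [[-1,1,10],[0,0,0]]
    - [[0,0,28],[0,0,0]]
    - [[0,0,28],[0,0,0]]
    - [[0,0,20],[0,0,0]]
    - [[0,0,10],[0,0,0]]
    - [[0,0,6],[0,0,0]]
    - [[0,0,0],[0,0,0]]
    - [[0,0,0],[0,0,0]]

```text
t: 12.17
position: [520.0, -190.2, 110.2]
orientation: [[-0.029, 1.0, 0.001], [1.0, 0.029, -0.001], [-0.001, 0.001, -1.0]]
wrist_force: [0.3, -0.6, -1.0]
width: 29.3
```

Emit:
step_arm:
  commands:
    - [[0,0,3],[0,0,0]]
    - [[0,0,2],[0,0,0]]
    - [[0,0,0],[0,0,0]]
    - [[0,0,0],[0,0,0]]

```text
t: 12.5
position: [519.8, -190.7, 105.0]
orientation: [[-0.028, 1.0, 0.001], [1.0, 0.028, -0.001], [-0.001, 0.001, -1.0]]
wrist_force: [-0.0, -0.8, -0.8]
width: 30.0
```

```bash
python3 - <<'E'
from h import *
cv2.imwrite('pics/w6.png',get_image('wrist')[:,:,::-1])
s=r.get_state();print(s['t'],s['position'],s['wrist_force'],s['width'],s['orientation'][:,0])
E
```

```text
12.55 [ 519.71699871 -190.69693597  104.92692614] [-0.79173263 -0.21543614 -0.02926447] 29.488288136638772 [-2.80050775e-02  9.99607683e-01 -4.42590596e-04]
```

View pics/w6.png

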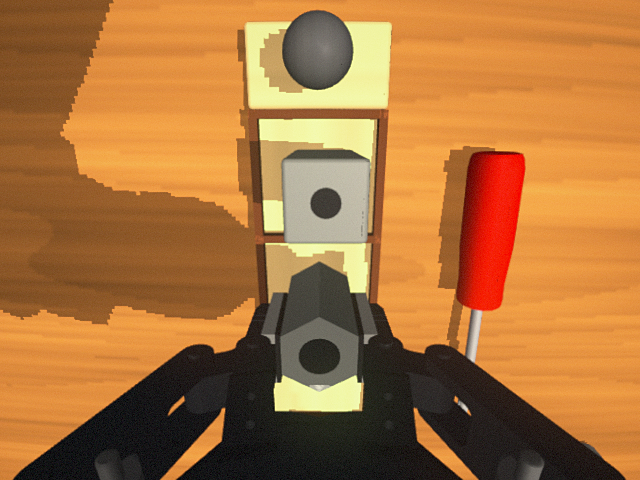

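The hex is held straight over cell 2, between its lips. Lowering the last few mm.

Emit:
step_arm:
  commands:
    - [[0,0,2],[0,0,0]]
    - [[0,0,1],[0,0,0]]
    - [[0,0,0],[0,0,0]]
    - [[0,0,0],[0,0,0]]

```text
t: 12.88
position: [519.4, -190.5, 101.3]
orientation: [[-0.028, 1.0, -0.0], [1.0, 0.028, 0.0], [0.0, -0.0, -1.0]]
wrist_force: [-0.9, -0.4, -0.3]
width: 30.0
```

Emit:
step_arm:
  commands:
    - [[0,0,1],[0,0,0]]
    - [[0,0,0],[0,0,0]]
    - [[0,0,0],[0,0,0]]

```text
t: 13.13
position: [519.4, -190.4, 101.2]
orientation: [[-0.028, 1.0, 0.0], [1.0, 0.028, -0.0], [-0.0, 0.0, -1.0]]
wrist_force: [-2.6, 1.5, 5.1]
width: 29.5
```

Emit:
step_arm:
  commands:
    - [[0,0,0],[0,0,0]]
    - [[0,0,0],[0,0,0]]
    - [[0,0,0],[0,0,0]]
    - [[0,0,0],[0,0,0]]
    - [[0,0,0],[0,0,0]]
    - [[0,0,0],[0,0,0]]
    - [[0,0,-15],[0,0,0]]
    - [[0,0,-30],[0,0,0]]
    - [[0,0,-35],[0,0,0]]
    - [[0,0,-30],[0,0,0]]
    - [[0,0,0],[0,0,0]]
  claw: 1

```text
t: 14.05
position: [522.6, -192.0, 218.5]
orientation: [[-0.028, 1.0, 0.012], [1.0, 0.028, -0.006], [-0.006, 0.012, -1.0]]
wrist_force: [0.8, -1.3, 1.3]
width: 85.6
```

Emit:
step_arm:
  commands:
    - [[20,3,0],[0,0,0]]
    - [[35,5,0],[0,0,0]]
    - [[39,5,0],[0,0,0]]
    - [[39,5,0],[0,0,0]]
    - [[39,5,0],[0,0,0]]
    - [[39,5,0],[0,0,0]]
    - [[39,5,0],[0,0,0]]
    - [[39,5,0],[0,0,0]]
    - [[39,5,0],[0,0,0]]
    - [[39,5,0],[0,0,0]]
    - [[33,5,0],[0,0,0]]
    - [[17.5,3,0],[0,0,0]]

```text
t: 15.05
position: [563.3, 232.5, 209.9]
orientation: [[-0.032, 0.999, 0.0], [0.999, 0.032, 0.002], [0.002, 0.0, -1.0]]
wrist_force: [0.9, -0.8, 0.4]
width: 85.6
```

Emit:
step_arm:
  commands:
    - [[0,0,0],[0,0,0]]
    - [[0,0,0],[0,0,0]]
    - [[0,0,0],[0,0,0]]

```text
t: 15.3
position: [563.6, 227.9, 210.1]
orientation: [[-0.028, 1.0, -0.001], [1.0, 0.028, -0.001], [-0.001, -0.001, -1.0]]
wrist_force: [0.3, -0.9, 0.4]
width: 85.3
```

```bash
python3 - <<'E'
from h import *
im=get_image('wrist')[:,:,::-1];cv2.imwrite('pics/w7.png',im)
s=r.get_state();print(s['t'],s['position'],s['wrist_force'],s['width'],s['orientation'][:,0])
cv2.imwrite('pics/s7.png',get_image('side')[:,:,::-1])
E
```

```text
15.35 [563.63330776 227.45788521 210.20188344] [-1.06971696  0.20315918 -0.88891464] 85.25043477647576 [-2.71221245e-02  9.99631922e-01 -6.40706991e-04]
```

View pics/w7.png

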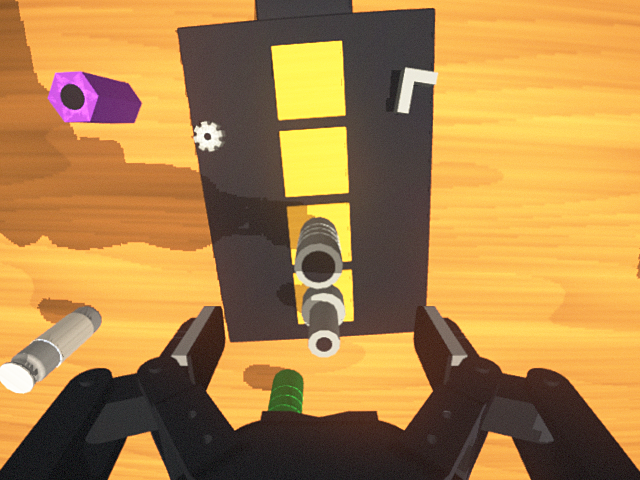

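View pics/s7.png

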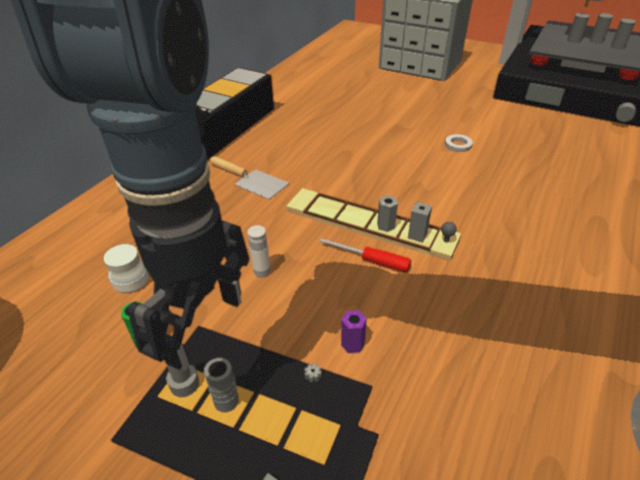

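Post and hex stand in cells 1 and 2. The sleeve bore (319,264) is centred between the jaws. Descending.

Emit:
step_arm:
  commands:
    - [[0.5,0,20],[0,0,0]]
    - [[0,0,32],[0,0,0]]
    - [[0,0,28],[0,0,0]]
    - [[0,0,15],[0,0,0]]
    - [[0,0,8],[0,0,0]]
    - [[0,0,0],[0,0,0]]
    - [[0,0,0],[0,0,0]]

```text
t: 15.98
position: [564.0, 228.2, 107.9]
orientation: [[-0.027, 1.0, 0.0], [1.0, 0.027, 0.0], [0.0, 0.0, -1.0]]
wrist_force: [0.3, -0.0, 0.4]
width: 85.2
```

Emit:
step_arm:
  commands:
    - [[0,0,0],[0,0,0]]
    - [[0,0,0],[0,0,0]]
    - [[0,0,0],[0,0,0]]
    - [[0,0,0],[0,0,0]]
    - [[0,0,0],[0,0,0]]
    - [[0,0,0],[0,0,0]]
    - [[0,0,0],[0,0,0]]
    - [[0,0,0],[0,0,0]]
  claw: -1
  newtons: 30

```text
t: 16.65
position: [564.4, 229.2, 108.6]
orientation: [[-0.028, 1.0, 0.002], [1.0, 0.028, 0.001], [0.001, 0.002, -1.0]]
wrist_force: [-0.8, -0.4, 5.3]
width: 31.1
```

Emit:
step_arm:
  commands:
    - [[0,0,-10],[0,0,0]]
    - [[0,0,-25],[0,0,0]]
    - [[0,0,-30],[0,0,0]]
    - [[0,0,-30],[0,0,0]]
    - [[0,0,-15],[0,0,0]]
    - [[0,0,0],[0,0,0]]

```text
t: 17.15
position: [565.6, 229.5, 222.8]
orientation: [[-0.028, 1.0, 0.008], [1.0, 0.028, 0.002], [0.002, 0.008, -1.0]]
wrist_force: [0.8, 1.4, -0.1]
width: 31.0
```

Emit:
step_arm:
  commands:
    - [[-20,0,0],[0,0,0]]
    - [[-35,0,0],[0,0,0]]
    - [[-40,0,0],[0,0,0]]
    - [[-40,1,0],[0,0,0]]
    - [[-40,1,0],[0,0,0]]
    - [[-40,1,0],[0,0,0]]
    - [[-40,0.5,0],[0,0,0]]
    - [[-40,0,0],[0,0,0]]
    - [[-40,0,0],[0,0,0]]
    - [[-40,0,0],[0,0,0]]
    - [[-29,0,0],[0,0,0]]
    - [[-13,0,0],[0,0,0]]

```text
t: 18.15
position: [577.6, -191.6, 214.9]
orientation: [[-0.024, 1.0, -0.003], [1.0, 0.024, -0.0], [-0.0, -0.003, -1.0]]
wrist_force: [0.4, -0.2, -0.6]
width: 31.2
```

Emit:
step_arm:
  commands:
    - [[0,0,0],[0,0,0]]
    - [[0,0,0],[0,0,0]]
    - [[0,0,0],[0,0,0]]

```text
t: 18.4
position: [578.6, -186.3, 216.4]
orientation: [[-0.029, 1.0, -0.002], [1.0, 0.029, 0.002], [0.002, -0.002, -1.0]]
wrist_force: [0.0, 0.5, -0.4]
width: 31.2
```

Emit:
step_arm:
  commands:
    - [[-1,0.5,10],[0,0,0]]
    - [[0,0,28],[0,0,0]]
    - [[0,0,28],[0,0,0]]
    - [[0,0,20],[0,0,0]]
    - [[0,0,10],[0,0,0]]
    - [[0,0,6],[0,0,0]]
    - [[0,0,3],[0,0,0]]
    - [[0,0,0],[0,0,0]]
    - [[0,0,0],[0,0,0]]

```text
t: 19.15
position: [580.4, -188.9, 114.0]
orientation: [[-0.029, 1.0, 0.002], [1.0, 0.029, -0.001], [-0.001, 0.002, -1.0]]
wrist_force: [0.1, -0.7, 0.3]
width: 31.5
```

```bash
python3 - <<'E'
from h import *
cv2.imwrite('pics/w8.png',get_image('wrist')[:,:,::-1])
s=r.get_state();print(s['t'],s['position'],s['wrist_force'],s['width'],s['orientation'][:,0])
E
```

```text
19.2 [ 580.54360058 -189.10985145  114.26077649] [ 0.75925879 -0.29355131 -1.19095383] 31.360345247036598 [-0.02843684  0.99959461 -0.0013981 ]
```

View pics/w8.png

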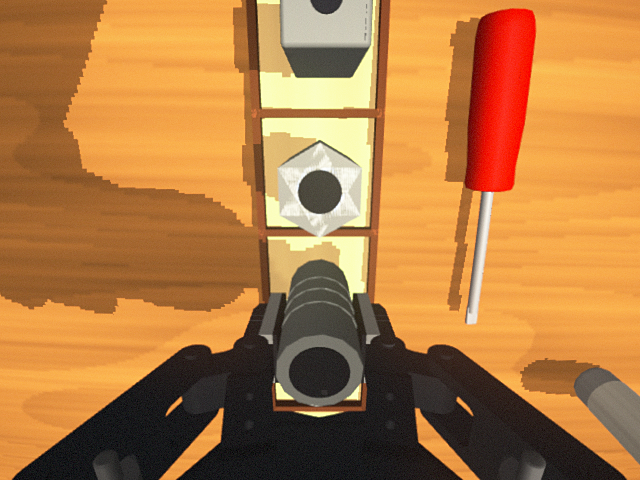

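The sleeve sits within cell 3. Lowering.

Emit:
step_arm:
  commands:
    - [[0,0,3],[0,0,0]]
    - [[0,0,2],[0,0,0]]
    - [[0,0,0],[0,0,0]]
    - [[0,0,0],[0,0,0]]

```text
t: 19.53
position: [579.5, -188.9, 107.6]
orientation: [[-0.028, 1.0, 0.0], [1.0, 0.028, -0.0], [-0.0, 0.0, -1.0]]
wrist_force: [0.2, 0.2, -0.7]
width: 31.2
```

Emit:
step_arm:
  commands:
    - [[0,0,1],[0,0,0]]
    - [[0,0,0],[0,0,0]]
    - [[0,0,0],[0,0,0]]

```text
t: 19.78
position: [579.6, -188.9, 107.6]
orientation: [[-0.028, 1.0, 0.001], [1.0, 0.028, -0.001], [-0.001, 0.001, -1.0]]
wrist_force: [-2.0, -0.2, 5.8]
width: 31.3
```

Emit:
step_arm:
  commands:
    - [[0,0,0],[0,0,0]]
    - [[0,0,0],[0,0,0]]
    - [[0,0,0],[0,0,0]]
    - [[0,0,0],[0,0,0]]
    - [[0,0,0],[0,0,0]]
    - [[0,0,0],[0,0,0]]
    - [[0,0,-15],[0,0,0]]
    - [[0,0,-30],[0,0,0]]
    - [[0,0,-35],[0,0,0]]
    - [[0,0,-30],[0,0,0]]
    - [[0,0,0],[0,0,0]]
  claw: 1

```text
t: 20.7
position: [582.5, -190.2, 225.0]
orientation: [[-0.028, 1.0, 0.013], [1.0, 0.028, -0.006], [-0.006, 0.012, -1.0]]
wrist_force: [0.5, 0.3, 2.3]
width: 85.4
```

Emit:
step_arm:
  commands:
    - [[20,4,0],[0,0,0]]
    - [[35,5,0],[0,0,0]]
    - [[39.5,5,0],[0,0,0]]
    - [[39.5,5,0],[0,0,0]]
    - [[39.5,5,0],[0,0,0]]
    - [[39.5,5,0],[0,0,0]]
    - [[39.5,5,0],[0,0,0]]
    - [[39.5,5,0],[0,0,0]]
    - [[39.5,5,0],[0,0,0]]
    - [[39.5,5,0],[0,0,0]]
    - [[34,5,0],[0,0,0]]
    - [[17,4.5,0],[0,0,0]]

```text
t: 21.7
position: [625.4, 239.3, 215.9]
orientation: [[-0.032, 0.999, -0.0], [0.999, 0.032, 0.002], [0.002, -0.0, -1.0]]
wrist_force: [-0.1, -0.6, 0.3]
width: 85.4
```

Emit:
step_arm:
  commands:
    - [[0,0,0],[0,0,0]]
    - [[0,0,0],[0,0,0]]
    - [[0,0,0],[0,0,0]]

```text
t: 21.95
position: [625.9, 234.1, 216.0]
orientation: [[-0.028, 1.0, -0.001], [1.0, 0.028, -0.001], [-0.001, -0.001, -1.0]]
wrist_force: [1.2, -1.2, 0.6]
width: 85.5
```

```bash
python3 - <<'E'
from h import *
c=camera_info('wrist');im=get_image('wrist')[:,:,::-1];cv2.imwrite('pics/w9.png',im)
import pickle;pickle.dump(c,open('w9.pkl','wb'))
s=r.get_state();print(s['t'],s['position'],s['wrist_force'],s['width'],s['orientation'][:,0])
E
```

```text
22.0 [626.03213288 233.58838661 216.25098804] [-0.6775841   0.17673446 -0.6553772 ] 85.76263586438336 [-2.70332646e-02  9.99634324e-01 -6.48143453e-04]
```

View pics/w9.png

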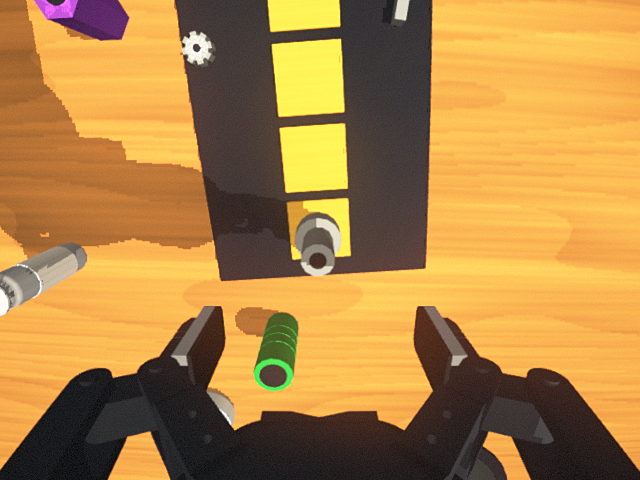

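The bush neck (318,261) is centred. The green sleeve is about 90 mm beyond it and lower than the gripper body, so it is clear. Descending.

Emit:
step_arm:
  commands:
    - [[0,0,20],[0,0,0]]
    - [[0,0,32],[0,0,0]]
    - [[0,0,30],[0,0,0]]
    - [[0,0,17],[0,0,0]]
    - [[0,0,8],[0,0,0]]
    - [[0,0,0],[0,0,0]]
    - [[0,0,0],[0,0,0]]

```text
t: 22.58
position: [626.3, 233.7, 110.0]
orientation: [[-0.027, 1.0, 0.0], [1.0, 0.027, -0.0], [-0.0, 0.0, -1.0]]
wrist_force: [0.2, -0.1, 1.6]
width: 85.1
```

Emit:
step_arm:
  commands:
    - [[0,0,0],[0,0,0]]
    - [[0,0,0],[0,0,0]]
    - [[0,0,0],[0,0,0]]
    - [[0,0,0],[0,0,0]]
    - [[0,0,0],[0,0,0]]
    - [[0,0,0],[0,0,0]]
    - [[0,0,0],[0,0,0]]
    - [[0,0,0],[0,0,0]]
  claw: -1
  newtons: 30

```text
t: 23.25
position: [626.5, 234.9, 110.3]
orientation: [[-0.028, 1.0, 0.002], [1.0, 0.028, 0.0], [0.0, 0.002, -1.0]]
wrist_force: [0.7, 0.1, 3.2]
width: 23.1
```

Emit:
step_arm:
  commands:
    - [[0,0,-10],[0,0,0]]
    - [[0,0,-25],[0,0,0]]
    - [[0,0,-30],[0,0,0]]
    - [[0,0,-30],[0,0,0]]
    - [[0,0,-15],[0,0,0]]
    - [[0,0,0],[0,0,0]]

```text
t: 23.75
position: [628.0, 235.3, 225.5]
orientation: [[-0.028, 1.0, 0.009], [1.0, 0.028, 0.002], [0.002, 0.009, -1.0]]
wrist_force: [0.1, 0.4, 0.0]
width: 23.1
```

Emit:
step_arm:
  commands:
    - [[-20,0,0],[0,0,0]]
    - [[-36,0,0],[0,0,0]]
    - [[-40,0,0],[0,0,0]]
    - [[-40,1,0],[0,0,0]]
    - [[-40,1,0],[0,0,0]]
    - [[-40,0,0],[0,0,0]]
    - [[-40,0,0],[0,0,0]]
    - [[-40,0,0],[0,0,0]]
    - [[-40,0,0],[0,0,0]]
    - [[-40,0,0],[0,0,0]]
    - [[-31,0,0],[0,0,0]]
    - [[-14,0,0],[0,0,0]]

```text
t: 24.75
position: [638.6, -190.5, 216.8]
orientation: [[-0.024, 1.0, -0.003], [1.0, 0.024, -0.001], [-0.001, -0.004, -1.0]]
wrist_force: [-0.3, -0.1, -0.7]
width: 23.2
```

Emit:
step_arm:
  commands:
    - [[0,0,0],[0,0,0]]
    - [[0,0,0],[0,0,0]]
    - [[0,0,0],[0,0,0]]

```text
t: 25.0
position: [639.6, -184.7, 218.3]
orientation: [[-0.029, 1.0, -0.002], [1.0, 0.029, 0.002], [0.002, -0.002, -1.0]]
wrist_force: [0.2, 1.0, -0.4]
width: 23.3
```

Emit:
step_arm:
  commands:
    - [[-0.5,-0.5,10],[0,0,0]]
    - [[0,0,28],[0,0,0]]
    - [[0,0,28],[0,0,0]]
    - [[0,0,20],[0,0,0]]
    - [[0,0,10],[0,0,0]]
    - [[0,0,6],[0,0,0]]
    - [[0,0,3],[0,0,0]]
    - [[0,0,0],[0,0,0]]
    - [[0,0,0],[0,0,0]]

```text
t: 25.75
position: [640.3, -186.6, 116.1]
orientation: [[-0.029, 1.0, 0.003], [1.0, 0.029, -0.001], [-0.001, 0.003, -1.0]]
wrist_force: [0.1, 0.2, 0.4]
width: 23.0
```

```bash
python3 - <<'E'
from h import *
cv2.imwrite('pics/w10.png',get_image('wrist')[:,:,::-1])
cv2.imwrite('pics/s10.png',cv2.resize(get_image('side')[130:270,270:480,::-1],None,fx=3.5,fy=3.5))
s=r.get_state();print(s['t'],s['position'],s['wrist_force'],s['width'],s['orientation'][:,0])
E
```

```text
25.85 [ 640.50218924 -186.95674473  116.46374872] [-0.25717562  0.30200922  0.19829792] 23.11040148326373 [-0.02829265  0.99959868 -0.00141579]
```

View pics/w10.png

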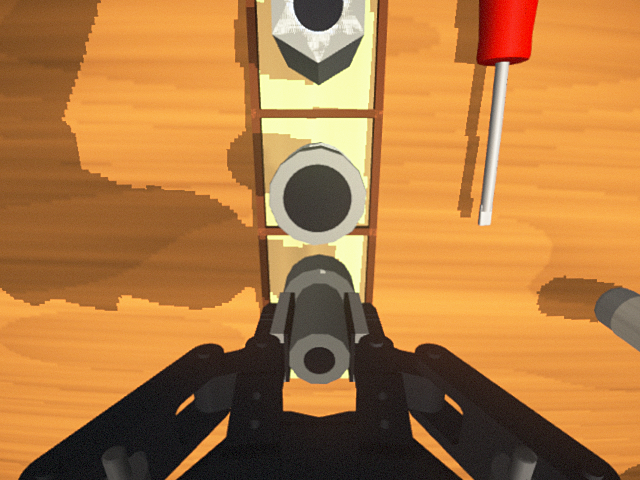

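View pics/s10.png

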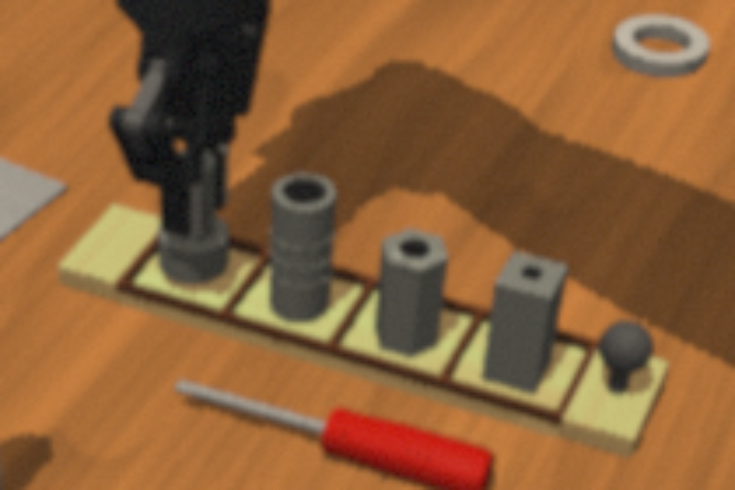

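Three columns stand upright in their cells, and the bush hovers over cell 4. Lowering it.

Emit:
step_arm:
  commands:
    - [[0,0,3],[0,0,0]]
    - [[0,0,2],[0,0,0]]
    - [[0,0,0],[0,0,0]]
    - [[0,0,0],[0,0,0]]

```text
t: 26.18
position: [639.4, -186.7, 109.4]
orientation: [[-0.028, 1.0, -0.0], [1.0, 0.028, 0.0], [0.0, -0.0, -1.0]]
wrist_force: [1.1, -0.1, -1.0]
width: 23.2
```

Emit:
step_arm:
  commands:
    - [[0,0,1],[0,0,0]]
    - [[0,0,0],[0,0,0]]
    - [[0,0,0],[0,0,0]]

```text
t: 26.43
position: [639.4, -186.7, 109.4]
orientation: [[-0.028, 1.0, 0.0], [1.0, 0.028, -0.0], [-0.0, 0.0, -1.0]]
wrist_force: [-2.7, -0.6, 5.3]
width: 22.9
```

Contact. Releasing, rising and backing off toward +y for a clear view.

Emit:
step_arm:
  commands:
    - [[0,0,0],[0,0,0]]
    - [[0,0,0],[0,0,0]]
    - [[0,0,0],[0,0,0]]
    - [[0,0,0],[0,0,0]]
    - [[0,0,0],[0,0,0]]
    - [[0,0,0],[0,0,0]]
    - [[0,0,-15],[0,0,0]]
    - [[0,0,-30],[0,0,0]]
    - [[0,0,-35],[0,0,0]]
    - [[0,0,-30],[0,0,0]]
    - [[0,0,0],[0,0,0]]
  claw: 1

```text
t: 27.35
position: [642.4, -187.8, 227.6]
orientation: [[-0.028, 1.0, 0.013], [1.0, 0.028, -0.005], [-0.006, 0.013, -1.0]]
wrist_force: [1.4, -0.1, 1.9]
width: 85.6
```

Emit:
step_arm:
  commands:
    - [[20,-10,0],[0,0,0]]
    - [[35,-20,0],[0,0,0]]
    - [[35,-20,0],[0,0,0]]
    - [[35,-20,0],[0,0,0]]
    - [[35,-20,0],[0,0,0]]
    - [[20,-10,0],[0,0,0]]
    - [[0,0,0],[0,0,0]]
    - [[0,0,0],[0,0,0]]
    - [[0,0,0],[0,0,0]]
    - [[0,0,0],[0,0,0]]

```text
t: 28.18
position: [535.0, -10.4, 218.4]
orientation: [[-0.027, 1.0, 0.001], [1.0, 0.027, -0.0], [-0.0, 0.001, -1.0]]
wrist_force: [0.5, -0.1, -0.1]
width: 85.9
```

```bash
python3 - <<'E'
from h import *
t=get_image('top')[:,:,::-1];s_=get_image('side')[:,:,::-1]
cv2.imwrite('pics/t11.png',cv2.resize(t[145:345,330:530],None,fx=3,fy=3));cv2.imwrite('pics/s11.png',s_)
s=r.get_state();print(s['t'],s['position'],s['wrist_force'],s['width'])
E
```

```text
28.2833 [534.95907534 -10.57253507 218.23905956] [ 0.51791883 -0.77911204  0.33576629] 85.49777331859764
```

View pics/t11.png

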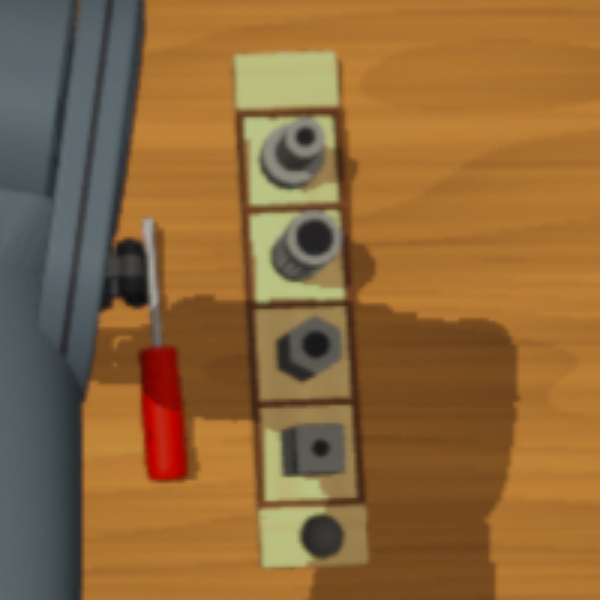

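View pics/s11.png

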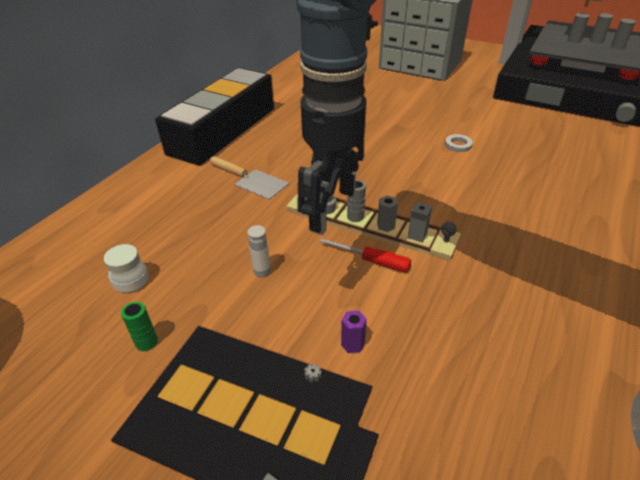

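All four stand upright on their cell floors. From the pin end the order is post, hex, sleeve, bush, and no foot overlaps a lip. Handing in.

```bash
python3 -c "
from station import r
r.finish_job()"
```

```text
the job is handed in; nothing more can be done
```

I moved all four grey columns into the rack, one per cell, starting from the ball-pin end: square post, hex standoff, sleeve, stepped bushing. I set each one down until the wrist felt light contact (about 3–6 N), then released it. The job was handed in at about 28 s, well inside the 106 s limit.

**Last checks:** The final top view shows all four upright and released, one in each cell, with no foot on a lip. The four tiles are empty, the look-alikes are untouched, and the open gripper is well clear of the rack. In the final side view the gripper partly hid the bushing, so its check rests on the top view.

**Disagreements:** The wrist camera put positions 1–3 mm off the top and side cameras. I mostly relied on the top and side cameras, and every grasp and placing still worked. No check failed.

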